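Punch the register dot in a printing plate

ROBOT

A 6-joint arm with a two-finger parallel gripper is mounted at the origin on the work surface. World frame = base frame: x ahead of the robot, y to its left, z up, the work surface at z = 0. Lengths are in m, angles in rad, forces in N, time in s.
With the tool pointing down it reaches from about 0.35 to 0.775 m from the base axis. Payload 7.3 kg.
Tool frame: the origin (TCP) lies at the very end of the fingers, on their centre line; the grasp point (between the pads) lies 19 mm behind it (robot.pinch_z is the distance from the TCP to the grasp point, in m); z points along the fingers, y is the line along which they close (so a half turn about z gives the same grasp; the last joint's range is limited). The gripper opens to 92 mm and grips with 3 to 60 N. Pads are 19 mm wide; open, the fingers measure 130 mm over their backs; the gripper's body (75 mm by 190 mm) begins 47 mm behind the grasp point.
Start: joints at [-1.45, 0.342, 1.524, -0, 1.275, -0.146], TCP at [0.138, -0.506, 0.227] pointing down, gripper open.
Joint ranges: [-2.53, 2.53], [-0.77, 2.02], [0.04, 2.7], [-1, 4.14], [0.28, 2.66], [-3.11, 3.11]. Speed limits (rad/s): [2.57, 2.57, 3.14, 3.14, 3.14, 3.14].

INTERFACE

Orientations are given as [roll, pitch, yaw] about the fixed x, y, z axes, in that order (R = Rz(yaw) Ry(pitch) Rx(roll)).
In Python, from cell import robot gives the robot as it stands.
- The arm moves only by the tool move_arm, never from a script. Its argument "motion" is a list of rows, each a list of 6 numbers: the shift along the tool's x, y, z in units of 0.1 m (1.0 is 0.1 m), then the turn, a rotation vector about the tool's x, y, z in units of pi rad (1.0 is pi rad). In form: [[dx, dy, dz, rx, ry, rz], ...]. A call has 1 to 12 rows; each row is the pose to reach, as a shift and turn from the pose commanded when the call began, along the tool's axes at that moment, turning the shorter way round; what a row does not reach only later rows make up. A row lasts 1/8 s, in which the tool goes at most 62.5 mm and 10.7 degrees, less where a joint would pass 70% of its speed; a pose out of reach is approached as far as the arm can. A call with a number of a shift or a turn outside -1 to 1 is refused whole. A call with a gripper value outside its range is refused whole. "fingers" is the opening, from -1 (shut) to 1 (fully open), set as the call begins (left out, the last holds). The fingers move at their own pace and stop on an object; "newtons" is the grip in N (left out, the last holds). Time passes only in rows, so rows that repeat a pose let the fingers close. It gives the time, the measured TCP pose, the force, the opening and the grip force at its end, in the units of the state.
- robot.observe(): the state, without advancing time (a new reading comes with each control period).
- robot.read_camera(name): name is "side" or "top" or "wrist"; returns a dict with "image" (480x640x3 uint8, red, green, blue), "range_z" (480x640 float32, m along the optical axis (not along the pixel's ray), 0 where there is no reading), "vfov" (degrees; the focal length in pixels is half the picture's height over the tangent of half this angle, whatever the lens; pixels are square), "cx", "cy" (the principal point, pixels), "extrinsics" (4x4, takes a point from camera to world coordinates); the wrist camera has in their place "hand_eye" (4x4, takes a point from camera to tool coordinates, whose origin is the TCP and whose axes are the flange's). Camera axes: x right, y up, looking along -z (the intrinsics and any distortion apply to the point x, -y, -z); pixel columns grow to the right and rows downward; lengths in m; the calibration is good to about 2 mm. A picture is of the moment at which its call begins: read the wrist's pose just before it.
- robot.hand_in(): hands the job in; it is judged then, once.
The state is a dict: "time": time; "qpos": joint angles; "qvel": joint speeds; "joint_efforts": joint torques, N m; "tool_pos": TCP position; "tool_rot": TCP orientation; "contact_force": force on the tool from outside, world axes, zero at the start; "torque": the same for the moment, N m; "opening": finger opening in m; "grip_force": force on a finger pad.
Only numpy, scipy, OpenCV 4.12 (cv2) and the standard library are available. Lean on these libraries where they do the work, as an engineer would, in place of code of your own. Each camera call takes 0.05 s, during which the arm holds its last target. There are 200 camera calls.

TASK

Take the square-bodied marking punch out of its wooden stand, hold it upright and press its tip squarely on the centre of the black register cross on the copper plate in the grey frame: a steady push of about 15 newtons (never more than 25) for one to two seconds, on a plate that lies on a springy bed of unknown height, without touching the frame or the plate elsewhere. Then lift it straight up off the cross without sliding, put it back fully home in the free hole of the stand and let go, leaving everything else where it is.

Things in the scene. Friction and masses are not known exactly. Their poses are not given: they have to be found in the camera images.
- punch_grip (a point): Centre of the marking punch's dark steel grip, which is 20 x 20 mm square with flat sides and 65 mm tall. This point is 72.5 mm above the tip. Its z axis runs from tip to top, x and y are square to the flats. At the start the punch stands upright in one of the stand's two holes, the grip's lower edge resting on the stand's top.
- punch_tip (a point): Centre of the flat tip (6 mm across) of the marking punch; same axes as punch_grip. Below the grip is a round shank, 14 mm in diameter and 40 mm long, that tapers to the tip over its last 12 mm.
- punch: The whole marking punch, 105 mm long plus a 4 mm knob on top, about 0.2 kg; origin at its tip, z up along it.
- stand: Fixed wooden block, 60 mm (x) x 140 mm (y) x 45 mm tall, with two upright round through-holes 17 mm in diameter, 80 mm apart along its y. One holds the marking punch, the other a round-bodied punch. Origin at the centre of its underside, z up. A punch that is fully home has its tip 5 mm above the underside.
- hole_a (a point): Centre of the mouth of the stand's hole at its -y end, at the stand's top (45 mm up).
- hole_b (a point): Centre of the mouth of the stand's hole at its +y end, at the stand's top (45 mm up).
- frame: Fixed frame, 150 (x) x 180 mm (y): a grey rim 12 mm wide and 44 mm tall round a copper plate 124 x 154 mm. The plate lies on rubber and packing, its surface 4 to 22 mm below the rim's top: how far is not known and differs each time. Pressed, it sinks level like a spring, 1 mm for every 8 N, at most 5 mm. Origin at the centre of the underside, z up.
- mark (a point): The point at the height of the rim's top (44 mm above the table) straight above the centre of the black register cross (two lines 20 x 1.6 mm) on the plate; the plate's surface is 4 to 22 mm below this point. Axes as the frame's. The nearest rim is 48 mm away in x, 53 mm in y.
- ringpunch_center (a point): Middle of the round-bodied steel punch (grip 26 mm in diameter, 45 mm tall, 85 mm long in all) in the other hole of the stand: leave it.
- tape_center (a point): Middle of a roll of clear tape, 90 mm across, 24 mm tall: leave it.
- scraper_grip (a point): Handle of a scraper lying on the table, 190 mm long: leave it.
- glue_center (a point): Middle of a jar 60 mm across, 85 mm tall: leave it.
- pen: Black pen lying down, 130 mm long, 12 mm thick; origin on its underside at mid-length: leave it.
- offcut_center (a point): Middle of a plywood offcut 50 x 90 x 12 mm: leave it.
- weight_center (a point): Middle of a brass weight 48 mm across, 35 mm tall: leave it.
Mind the look-alikes: they are no part of the job. What is meant by the stand is not purple, and is the smaller of those in its own colour.

How it is judged:
By the outcome, as a careful person would: the job done as asked, in the order asked, and still so for the second after the job is handed in, with the robot touching nothing.
It also fails if it takes over 64 s, if anything falls off the work surface, if the arm or the gripper's body presses on something with over 40 N, if the wrist force passes 120 N, or if a joint passes its speed limit or range.

## Working session

There is one attempt and no reset: what is moved stays moved. The work goes in short steps, Python scripts to look and compute and a tool call to move; the robot and the scene stay as the last step left them, time stands still between calls to the robot, and variables do not carry over. Pictures are saved under pics/ and viewed, at most 10 in all, crops included, and the job is handed in when it is done.

Besides the shell and the picture viewer there is one more tool, called after "Emit:" in YAML: its name, and indented under it one key for each argument. move_arm: Moves the arm, as the interface text tells. Shifts and turns lie within -1 to 1; 1 stands for 0.1 m of shift or pi rad of turn. Its arguments: {"type":"object","properties":{"motion":{"type":"array"},"fingers":{"type":"number"},"newtons":{"type":"number"}},"required":["motion"]}

```bash
ls; mkdir -p pics; python3 - <<'E'
from cell import robot
import cv2,numpy as np,pickle
o=robot.observe();print(o)
for n in("top","side"):
    c=robot.read_camera(n);pickle.dump(c,open(n+'.pkl','wb'))
    print(n,{k:v for k,v in c.items() if k not in("image","range_z")})
    cv2.imwrite(f'pics/{n}0.png',c["image"][:,:,::-1])
E
```

```text
pics
{'time': 0.0, 'qpos': array([-1.44998936e+00,  3.42724229e-01,  1.52503764e+00, -1.99849739e-05,
        1.27540158e+00, -1.46000491e-01]), 'qvel': array([ 0.00019381,  0.00097473, -0.00088876, -0.00113103, -0.00081622,
       -0.00126614]), 'joint_efforts': array([ 1.94238901e-04, -4.31236589e+01, -2.44219226e+01,  7.18345447e-02,
        5.58101234e-02, -1.35846203e-04]), 'tool_pos': array([ 0.13838218, -0.50599957,  0.22603699]), 'tool_rot': array([-3.14003578e+00, -2.09617207e-04,  2.66813130e-01]), 'contact_force': array([ 0.10797244, -0.20652229, -0.59815147]), 'torque': array([-0.00676534,  0.05920857,  0.01383155]), 'grip_force': 0.0, 'opening': 0.09176158868549203}
top {'vfov': 43.03519604345951, 'cx': 322.8152440948274, 'cy': 241.91626899662523, 'extrinsics': array([[-0.01267122,  0.99717325, -0.07406044,  0.44589838],
       [-0.99948621, -0.01481169, -0.02842422,  0.00797231],
       [-0.02944083,  0.07366222,  0.99684859,  1.25940138],
       [ 0.        ,  0.        ,  0.        ,  1.        ]])}
side {'vfov': 42.72188670804135, 'cx': 327.12938615287396, 'cy': 244.30865930202287, 'extrinsics': array([[-0.99115783,  0.09252017, -0.0951114 ,  0.41029563],
       [-0.13177729, -0.60251709,  0.78715177,  0.99885395],
       [ 0.01552118,  0.79272516,  0.60938159,  0.8431088 ],
       [ 0.        ,  0.        ,  0.        ,  1.        ]])}
```

View pics/top0.png

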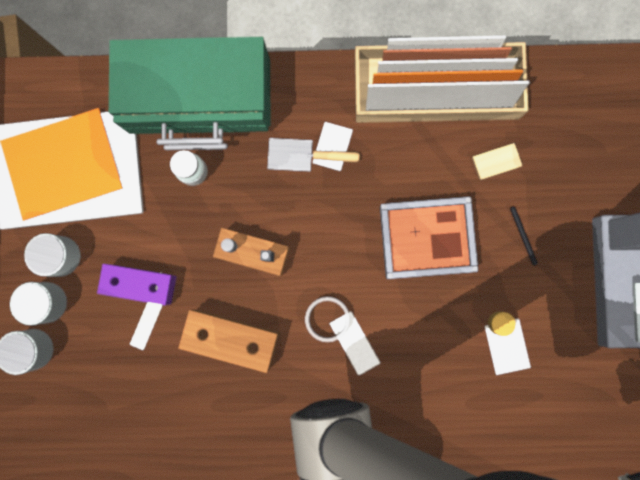

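View pics/side0.png

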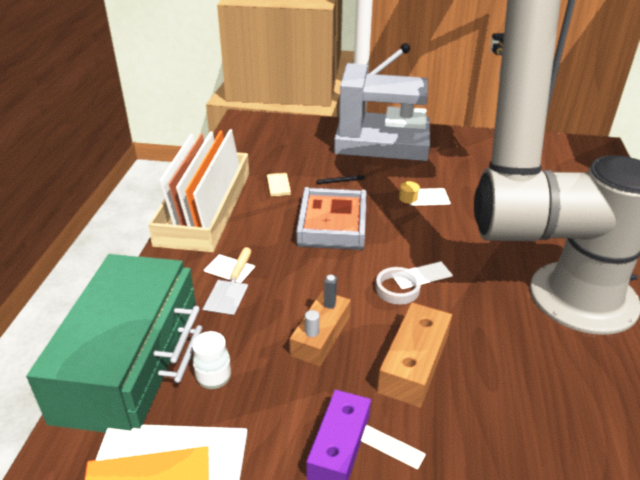

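The top view shows three two-hole blocks:
- purple at (136,284)
- large orange at (229,341), empty
- small orange at (251,251), holding two punches

The small orange block is the stand: it isn't purple and it's the smaller of its colour. In the side view the tall dark punch at (330,290) matches top (267,255). The light one at side (313,322) matches top (228,244). The cross is at top (415,231). I'll confirm with a crop.

```bash
cat > h.py <<'E'
import numpy as np,cv2,pickle
from scipy.spatial.transform import Rotation as R
def cam(c,o=None):
    f=240/np.tan(np.radians(c["vfov"])/2)
    if "extrinsics" in c: T=c["extrinsics"]
    else:
        W=np.eye(4);W[:3,:3]=R.from_euler('xyz',o["tool_rot"]).as_matrix();W[:3,3]=o["tool_pos"];T=W@c["hand_eye"]
    return f,T
def cast(c,uv,z,o=None):
    f,T=cam(c,o);u,v=uv
    d=T[:3,:3]@np.array([(u-c["cx"])/f,-(v-c["cy"])/f,-1]);p=T[:3,3]
    return p+d*(z-p[2])/d[2]
def proj(c,P,o=None):
    f,T=cam(c,o);q=np.linalg.inv(T)@np.append(P,1)
    return c["cx"]-f*q[0]/q[2],c["cy"]+f*q[1]/q[2]
def depthpt(c,uv,o=None):
    f,T=cam(c,o);u,v=uv;z=c["range_z"][int(round(v)),int(round(u))]
    return (T@np.array([(u-c["cx"])/f*z,-(v-c["cy"])/f*z,-z,1]))[:3]
E
python3 - <<'E'
from h import *
t=pickle.load(open('top.pkl','rb'));s=pickle.load(open('side.pkl','rb'))
for uv in[(267,255),(228,244),(415,231),(383,206),(470,200),(476,270),(388,276),(251,262)]:print(uv,depthpt(t,uv),cast(t,uv,.04),cast(t,uv,.11))
for uv in[(331,279),(313,315),(325,218)]:print('s',uv,depthpt(s,uv))
m=cv2.inRange(cv2.cvtColor(t["image"],cv2.COLOR_RGB2HSV),(5,110,110),(20,255,255));
n,l,st,ce=cv2.connectedComponentsWithStats(m)
for i in range(1,n):
    if st[i,4]>300:
        pts=np.argwhere(l==i)[:,::-1].astype(np.float32);print(st[i],ce[i],cv2.minAreaRect(pts))
a=cv2.resize(t["image"][200:300,190:310],(480,400),interpolation=3);b=cv2.resize(s["image"][260:380,280:365],(283,400),interpolation=3)
cv2.imwrite('pics/crop.png',np.hstack([a,b])[:,:,::-1])
E
```

```text
(267, 255) [0.50776357 0.14643397 0.11417362] [0.51177043 0.1554018  0.04      ] [0.50798903 0.14693858 0.11      ]
(228, 244) [0.53134409 0.22464932 0.09160524] [0.53511996 0.23422434 0.04      ] [0.52999818 0.22123629 0.11      ]
(415, 231) [ 0.55658244 -0.14350448  0.02992046] [ 0.55567502 -0.14226264  0.04      ] [ 0.54937327 -0.13363837  0.11      ]
(383, 206) [ 0.60668494 -0.07907408  0.04362128] [ 0.60716385 -0.07933335  0.04      ] [ 0.59790637 -0.07432155  0.11      ]
(470, 200) [ 0.61614185 -0.25320883  0.04177112] [ 0.61638948 -0.25358873  0.04      ] [ 0.6066024  -0.23857376  0.11      ]
(476, 270) [ 0.47595223 -0.26082978  0.04156496] [ 0.47599085 -0.2611752   0.04      ] [ 0.47426338 -0.24572473  0.11      ]
(388, 276) [ 0.46623579 -0.08578834  0.04889253] [ 0.46638519 -0.08647712  0.04      ] [ 0.46520914 -0.08105523  0.11      ]
(251, 262) [0.49791747 0.1870315  0.04500296] [0.49813177 0.18776917 0.04      ] [0.4951333  0.17744789 0.11      ]
s (331, 279) [0.50389914 0.15501288 0.11099437]
s (313, 315) [0.52535306 0.23229721 0.09118834]
s (325, 218) [ 0.5553164  -0.15
[... 461 characters left out ...]
821289062), 88.56790161132812)
[     0     50    640    430 109427] [278.75564532 277.6053442 ] ((319.5, 264.5), (429.0, 639.0), 90.0)
[ 373   68  151   15 1574] [447.73443456  75.88246506] ((447.99761962890625, 75.92255401611328), (11.622321128845215, 150.2998504638672), 88.22395324707031)
[ 389  205   80   66 4606] [428.38645245 237.53929657] ((428.49810791015625, 237.47634887695312), (60.65055465698242, 76.45799255371094), 85.46223449707031)
[  421   294   219   186 24100] [532.06323651 407.12082988] ((530.0, 386.5), (185.0, 218.0), 90.0)
[314 302  30  31 556] [326.13848921 314.35431655] ((325.8077087402344, 314.5384521484375), (26.902956008911133, 28.289709091186523), 33.690067291259766)
```

View pics/crop.png

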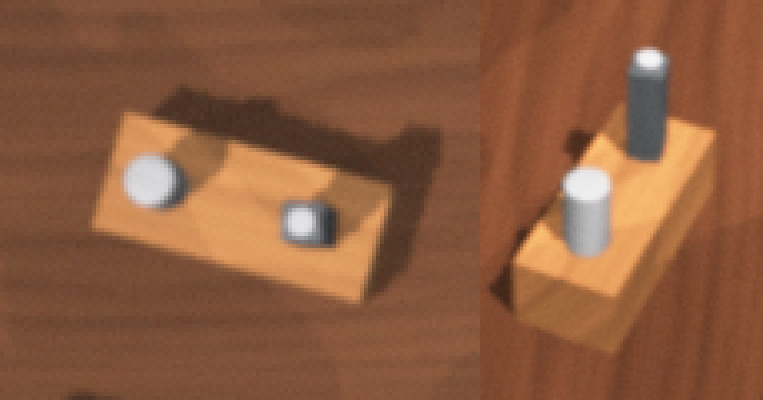

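The crop confirms it: the square dark punch at crop (308,222) is at the stand's -y end and the round one is at (150,182). I'm moving towards the mark for a close look, then on to the punch.

Emit:
move_arm:
  motion:
    - [0.5,-0.28,0,0,0,0]
    - [1,-0.57,0,0,0,0]

```text
time: 0.35
tool_pos: [0.2203, -0.4241, 0.2261]
tool_rot: [-3.141, -0.0, 0.265]
contact_force: [1.1, -0.5, 0.7]
opening: 0.0919
grip_force: 0.0
```

Emit:
move_arm:
  motion:
    - [0.5,-0.28,0,0,0,0]
    - [1,-0.57,0,0,0,0]

```text
time: 0.6
tool_pos: [0.3023, -0.3423, 0.2265]
tool_rot: [-3.141, 0.0, 0.266]
contact_force: [0.4, -0.2, 0.3]
opening: 0.0916
grip_force: 0.0
```

Emit:
move_arm:
  motion:
    - [0.5,-0.28,0,0,0,0]
    - [1,-0.57,0,0,0,0]

```text
time: 0.85
tool_pos: [0.3838, -0.2609, 0.2266]
tool_rot: [-3.142, 0.0, 0.267]
contact_force: [0.5, -0.4, 0.2]
opening: 0.0917
grip_force: 0.0
```

Emit:
move_arm:
  motion:
    - [0.5,-0.28,0,0,0,0]
    - [1,-0.57,0,0,0,0]
    - [1,-0.57,0,0,0,0]

```text
time: 1.23
tool_pos: [0.466, -0.178, 0.2262]
tool_rot: [-3.141, -0.0, 0.272]
contact_force: [-0.2, 0.2, -0.1]
opening: 0.092
grip_force: 0.0
```

```bash
python3 - <<'E'
from h import *
from cell import robot
o=robot.observe();c=robot.read_camera("wrist");pickle.dump((o,c),open('w1.pkl','wb'))
print(o["time"],o["tool_pos"],o["tool_rot"],o["contact_force"],c["hand_eye"],c["vfov"],c["cx"],c["cy"])
print(proj(c,[.556,-.145,.03],o),proj(c,[.508,.147,.11],o))
cv2.imwrite('pics/w1.png',c["image"][:,:,::-1])
E
```

```text
1.225 [ 0.46597208 -0.17797173  0.22618447] [-3.14060756e+00 -8.93810359e-06  2.72309604e-01] [-0.16118467  0.20712588 -0.12583921] [[-9.95470268e-04  9.60653824e-01  2.77746718e-01  7.56287617e-02]
 [ 9.99999484e-01  8.99867841e-04  4.71682519e-04  4.99851009e-04]
 [ 2.03188276e-04  2.77747044e-01 -9.60654224e-01 -1.58254622e-01]
 [ 0.00000000e+00  0.00000000e+00  0.00000000e+00  1.00000000e+00]] 58.13070924242082 320.54064443488767 245.63494855893663
(np.float64(310.4886003469236), np.float64(94.03094365191305)) (np.float64(-202.14014160135594), np.float64(27.21456819495387))
```

View pics/w1.png

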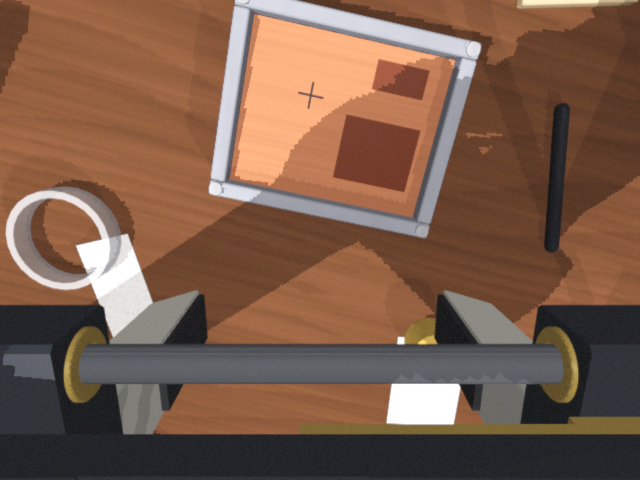

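The wrist view has the cross at about (310,96), almost straight under the camera. I'm moving on to look at the punch from above.

```bash
python3 - <<'E'
from h import *
o,c=pickle.load(open('w1.pkl','rb'))
im=c["image"]; g=cv2.cvtColor(im,cv2.COLOR_RGB2GRAY)[75:117,290:332]
m=(g<90); l=cv2.connectedComponentsWithStats(m.astype(np.uint8));print(l[2],l[3]+[290,75])
z=[depthpt(c,(u,v),o)[2] for u in range(280,340,6) for v in range(60,150,6)];print('plate',np.median(z),np.std(z))
for h in(.022,.03,.04):print(cast(c,(310.5,96),h,o))
corn=np.array([cast(c,p,.044,o)[:2] for p in[(243,2),(473,48),(422,230),(216,187)]]);print(corn,corn.mean(0))
E
```

```text
[[   0    0   42   42 1762]
 [  20   20    2    1    2]] [[310.5         95.50056754]
 [310.5         95.        ]]
plate 0.03159600890281428 0.0008078571934711835
[ 0.55496005 -0.14509622  0.022     ]
[ 0.55460753 -0.14538684  0.03      ]
[ 0.55416687 -0.14575012  0.04      ]
[[ 0.60180603 -0.08356855]
 [ 0.61729361 -0.25071236]
 [ 0.47889175 -0.26006893]
 [ 0.46834706 -0.09177972]] [ 0.54158461 -0.17153239]
```

Emit:
move_arm:
  motion:
    - [0.07,-0.5,0,0,0,0]
    - [0.13,-1,0,0,0,0]

```text
time: 1.52
tool_pos: [0.4494, -0.0814, 0.2263]
tool_rot: [-3.141, 0.001, 0.264]
contact_force: [0.8, 1.1, 0.0]
opening: 0.0917
grip_force: 0.0
```

Emit:
move_arm:
  motion:
    - [0.07,-0.5,0,0,0,0]
    - [0.13,-1,0,0,0,0]

```text
time: 1.78
tool_pos: [0.4357, 0.0188, 0.2266]
tool_rot: [3.141, 0.0, 0.264]
contact_force: [0.8, 0.1, 1.1]
opening: 0.0918
grip_force: 0.0
```

Emit:
move_arm:
  motion:
    - [0.07,-0.5,0,0,0,0]
    - [0.13,-1,0,0,0,0]

```text
time: 2.02
tool_pos: [0.4222, 0.1187, 0.2267]
tool_rot: [3.141, 0.0, 0.265]
contact_force: [0.3, 0.5, -0.3]
opening: 0.0917
grip_force: 0.0
```

Emit:
move_arm:
  motion:
    - [0.1,-0.3,0,0,0,0.05]
    - [0.14,-0.48,0,0,0,0.1]
    - [0.14,-0.48,0,0,0,0.15]
    - [0.14,-0.48,0,0,0,0.178]
    - [0.14,-0.48,0,0,0,0.178]

```text
time: 2.65
tool_pos: [0.4236, 0.1674, 0.2266]
tool_rot: [3.141, 0.0, -0.293]
contact_force: [0.0, 0.0, -1.3]
opening: 0.0917
grip_force: 0.0
```

```bash
python3 - <<'E'
from h import *
from cell import robot
o=robot.observe();c=robot.read_camera("wrist");pickle.dump((o,c),open('w2.pkl','wb'))
print(o["time"],o["tool_pos"],o["tool_rot"],o["contact_force"])
print(proj(c,[.508,.147,.11],o))
u,v=map(int,proj(c,[.508,.147,.08],o));print(u,v)
cv2.imwrite('pics/w2.png',c["image"][:,:,::-1])
E
```

```text
2.65 [0.42356423 0.16742965 0.22656393] [ 3.14097412e+00  1.86196051e-04 -2.93194598e-01] [ 0.00408457  0.04982765 -1.26057075]
(np.float64(312.3817218834567), np.float64(101.84709501085541))
313 103
```

View pics/w2.png

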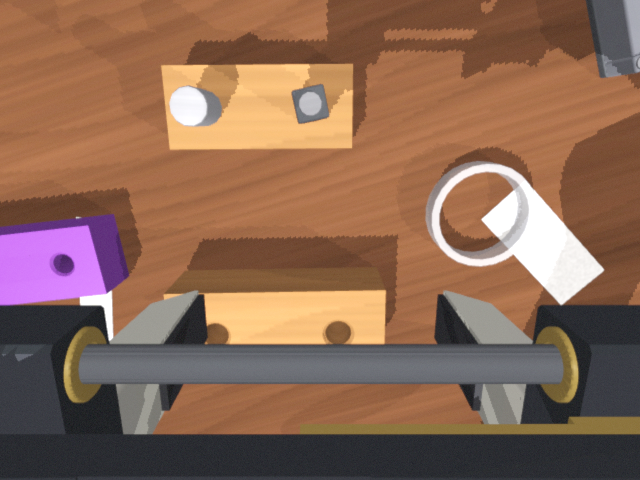

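Wrist view: the square punch is at about (310,104), turned roughly 11° from the tool axes. The round punch is at (193,105). Next I'm measuring the square.

```bash
python3 - <<'E'
from h import *
o,c=pickle.load(open('w2.pkl','rb'))
hsv=cv2.cvtColor(c["image"],cv2.COLOR_RGB2HSV)
m=((hsv[:,:,1]<90)).astype(np.uint8); mm=np.zeros_like(m);mm[75:132,282:340]=m[75:132,282:340]
n,l,s,ce=cv2.connectedComponentsWithStats(mm);i=1+np.argmax(s[1:,4]);print(s[i],ce[i])
pts=np.argwhere(l==i)[:,::-1].astype(np.float32)
print(cv2.minAreaRect(pts))
w=np.array([cast(c,p,.11,o)[:2] for p in pts],np.float32)*1000
r=cv2.minAreaRect(w);print(r,'mm; box',cv2.boxPoints(r))
k=cv2.connectedComponentsWithStats(((hsv[:,:,2]>125)&(l==i)).astype(np.uint8));print(k[2][1:],k[3][1:])
print('knob',[cast(c,p,.114,o) for p in k[3][1:]])
# stand corners on top plane
st=cv2.inRange(hsv,(5,100,120),(25,255,255));st[:60]=0;st[152:]=0;st[:,:155]=0;st[:,356:]=0
q=np.argwhere(st)[:,::-1].astype(np.float32)
ww=np.array([cast(c,p,.045,o)[:2] for p in q],np.float32)*1000;print('stand',cv2.minAreaRect(ww))
z=[depthpt(c,(u,v),o)[2] for u in range(240,280,5) for v in range(80,140,5)];print(np.median(z))
E
```

```text
[ 292   84   37   40 1099] [310.17197452 103.45404914]
((310.22357177734375, 103.50587463378906), (34.2750129699707, 32.539573669433594), 77.47119140625)
((507.3629455566406, 148.59274291992188), (19.598745346069336, 19.714202880859375), 85.35565185546875) mm; box [[496.74475 139.62367]
 [516.3942  138.02742]
 [517.98114 157.56181]
 [498.33167 159.15807]]
[[315  85   2   1   2]
 [319  84   4   1   4]
 [306  87   1   1   1]
 [310  86   2   1   2]
 [297  86  28  32 601]
 [323  86   1   2   2]
 [299  89   2   1   2]
 [303  88   1   1   1]
 [308  89   1   1   1]
 [292  91   1   1   1]
 [294  90   3   1   3]
 [324  91   1   2   2]
 [294  92   1   1   1]
 [292  95   1   2   2]
 [325  96   1   1   1]
 [293 100   1   2   2]
 [326 100   1   2   2]
 [294 105   1   1   1]
 [327 106   1   1   1]
 [295 109   1   2   2]
 [326 111   1   1   1]
 [328 111   1   6   6]
 [296 113   1   2   2]
 [298 112   1   1   1]
 [323 112   1   1   1]
 [324 113   2   2   3]
 [302 116   1   1   1]
 [326 117   1   1   1]
 [297 118   1   1   1]
 [308 119   1   1   1]
 [319 119   1   1   1]
 [323 118   1   1   1]
 [303 
[... 2281 characters left out ...]
046325, 0.14259504, 0.114     ]), array([0.4992588 , 0.14191379, 0.114     ]), array([0.50192263, 0.1553294 , 0.114     ]), array([0.49719101, 0.14169758, 0.114     ]), array([0.50169593, 0.15855437, 0.114     ]), array([0.49922678, 0.15239506, 0.114     ]), array([0.49730734, 0.14605982, 0.114     ]), array([0.49716194, 0.14358957, 0.114     ]), array([0.49954812, 0.15544843, 0.114     ]), array([0.49777338, 0.15158603, 0.114     ]), array([0.49931794, 0.15868154, 0.114     ]), array([0.49841548, 0.1577031 , 0.114     ]), array([0.49800683, 0.1543542 , 0.114     ])]
stand ((520.3117065429688, 190.80699157714844), (154.04005432128906, 64.89167785644531), 73.14154815673828)
0.0452851303144475
```

The punch centre is at (0.5074, 0.1486), with its flats at yaw -0.081. I'm moving above it with the fingers half open.

Emit:
move_arm:
  motion:
    - [0.43,-0.03,0,0,0,-0.034]
    - [0.856,-0.062,0,0,0,-0.0675]
    - [0.856,-0.062,0.45,0,0,-0.0675]
    - [0.856,-0.062,0.9,0,0,-0.0675]
    - [0.856,-0.062,0.9,0,0,-0.0675]
    - [0.856,-0.062,0.9,0,0,-0.0675]
  fingers: 0
  newtons: 10

```text
time: 3.45
tool_pos: [0.5083, 0.1497, 0.1383]
tool_rot: [-3.141, -0.002, -0.08]
contact_force: [-1.0, 0.5, 0.4]
opening: 0.0461
grip_force: 0.0
```

```bash
python3 - <<'E'
from h import *
from cell import robot
o=robot.observe();print(o)
E
```

```text
{'time': 3.45, 'qpos': array([ 1.41789513e-01,  4.37489315e-01,  1.64060157e+00, -1.34553710e-04,
        1.06127704e+00,  1.79267692e+00]), 'qvel': array([ 0.0035336 , -0.02053235, -0.01423594, -0.00090395, -0.00645107,
        0.00456701]), 'joint_efforts': array([-9.89675475e-02, -4.36544287e+01, -2.06733155e+01,  8.79434956e-03,
       -4.34511504e-02, -1.55742571e-02]), 'tool_pos': array([0.50831785, 0.14969778, 0.13828597]), 'tool_rot': array([-3.14121779e+00, -2.19607350e-03, -8.00259966e-02]), 'contact_force': array([-0.99592729,  0.52083363,  0.39660912]), 'torque': array([ 0.04228828, -0.00157296, -0.02432495]), 'grip_force': 0.0, 'opening': 0.04607392637071097}
```

Emit:
move_arm:
  motion:
    - [-0.008,0.012,0.2,0,0,0]
    - [-0.008,0.012,0.5,0,0,0]
    - [-0.008,0.012,0.78,0,0,0]
    - [-0.008,0.012,0.78,0,0,0]
    - [-0.008,0.012,0.78,0,0,0]

```text
time: 4.08
tool_pos: [0.5079, 0.1489, 0.0608]
tool_rot: [-3.141, -0.004, -0.08]
contact_force: [-0.2, 0.0, 1.0]
opening: 0.0459
grip_force: 0.0
```

Emit:
move_arm:
  motion:
    - [0,0,0,0,0,0]
    - [0,0,0,0,0,0]
    - [0,0,0,0,0,0]
    - [0,0,0,0,0,0]
    - [0,0,0,0,0,0]
    - [0,0,0,0,0,0]
  fingers: -1
  newtons: 8

```text
time: 4.82
tool_pos: [0.5066, 0.1487, 0.0591]
tool_rot: [-3.142, -0.001, -0.08]
contact_force: [-0.4, -0.2, 6.0]
opening: 0.0196
grip_force: 8.0
```

```bash
python3 - <<'E'
from h import *
from cell import robot
o=robot.observe();print(o)
c=robot.read_camera("wrist");cv2.imwrite('pics/w3.png',c["image"][:,:,::-1])
E
```

```text
{'time': 4.825, 'qpos': array([ 1.40419970e-01,  5.42017684e-01,  1.72603848e+00, -1.02693923e-04,
        8.72968218e-01,  1.79169818e+00]), 'qvel': array([ 0.00010237,  0.00013488,  0.00203016, -0.00083192,  0.00010926,
        0.00128033]), 'joint_efforts': array([-2.98548821e-04, -4.43803775e+01, -1.75678951e+01,  5.40777098e-02,
       -4.29105721e-01, -2.07106009e-04]), 'tool_pos': array([0.50662469, 0.1487457 , 0.05906952]), 'tool_rot': array([-3.14154495e+00, -5.71704938e-04, -8.04159300e-02]), 'contact_force': array([-0.43798933, -0.17581745,  6.01711937]), 'torque': array([-0.02921691,  0.22418256, -0.01745151]), 'grip_force': 7.999611496925354, 'opening': 0.019580792882739846}
```

View pics/w3.png

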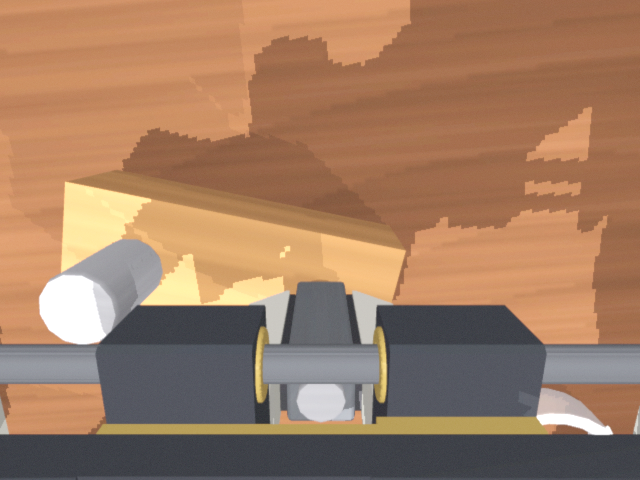

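The punch is gripped (opening 19.6 mm). I'm raising the grip force, lifting straight up and carrying it to the mark.

Emit:
move_arm:
  motion:
    - [0,0,0,0,0,0]
    - [0,0,0,0,0,0]
    - [0,0,-0.1,0,0,0]
    - [0,0,-0.3,0,0,0]
    - [0,0,-0.6,0,0,0]
    - [0,0,-1,0,0,0]
    - [0,0,-1,0,0,0]
  newtons: 50

```text
time: 5.75
tool_pos: [0.5081, 0.149, 0.1617]
tool_rot: [-3.14, -0.006, -0.08]
contact_force: [0.6, -0.5, -2.3]
opening: 0.0201
grip_force: 50.0
```

Emit:
move_arm:
  motion:
    - [0.06,0.25,0,0,0,0]
    - [0.147,0.61,0,0,0,0]
    - [0.235,0.965,0,0,0,0]

```text
time: 6.12
tool_pos: [0.5213, 0.0498, 0.1574]
tool_rot: [3.141, 0.002, -0.08]
contact_force: [1.4, 0.7, -1.9]
opening: 0.0202
grip_force: 50.0
```

Emit:
move_arm:
  motion:
    - [0.118,0.482,0,0,0,0]
    - [0.235,0.965,0,0,0,0]

```text
time: 6.38
tool_pos: [0.5371, -0.0486, 0.1574]
tool_rot: [-3.141, 0.002, -0.08]
contact_force: [0.5, -0.3, -1.7]
opening: 0.0199
grip_force: 50.0
```

Emit:
move_arm:
  motion:
    - [0.118,0.482,0,0,0,0]
    - [0.2,0.8,0,0,0,0]
    - [0.235,0.965,0,0,0,0]
    - [0.235,0.965,0,0,0,0]
    - [0.235,0.965,0,0,0,0]
    - [0.235,0.965,0,0,0,0]

```text
time: 7.12
tool_pos: [0.5534, -0.1441, 0.1588]
tool_rot: [-3.141, 0.0, -0.079]
contact_force: [0.9, -0.6, -0.7]
opening: 0.0198
grip_force: 50.0
```

```bash
python3 - <<'E'
from h import *
from cell import robot
o=robot.observe();print(o)
E
```

```text
{'time': 7.125, 'qpos': array([-3.88894101e-01,  4.86923728e-01,  1.49222735e+00,  1.42534428e-04,
        1.16266819e+00,  1.26061076e+00]), 'qvel': array([-0.0040706 , -0.00151077, -0.00427793, -0.00112467,  0.00144986,
       -0.00065667]), 'joint_efforts': array([-2.26052399e-01, -5.00712919e+01, -2.37360263e+01,  4.72337042e-02,
       -6.46577706e-02,  5.84718029e-03]), 'tool_pos': array([ 0.55337351, -0.14414164,  0.15877098]), 'tool_rot': array([-3.14139891e+00,  1.75874777e-04, -7.87651046e-02]), 'contact_force': array([ 0.86790998, -0.58873797, -0.69078431]), 'torque': array([0.06831315, 0.00689758, 0.02756057]), 'grip_force': 49.99954283237457, 'opening': 0.019836898030198735}
```

Emit:
move_arm:
  motion:
    - [0.005,0.014,0.2,0,0,0]
    - [0.005,0.014,0.4,0,0,0]
    - [0.005,0.014,0.55,0,0,0]
    - [0.005,0.014,0.64,0,0,0]
    - [0.005,0.014,0.64,0,0,0]
    - [0.005,0.014,0.64,0,0,0]
    - [0.005,0.014,0.64,0,0,0]

```text
time: 8.0
tool_pos: [0.5542, -0.1471, 0.0954]
tool_rot: [3.141, -0.001, -0.08]
contact_force: [0.2, -0.3, -1.9]
opening: 0.02
grip_force: 50.0
```

```bash
python3 - <<'E'
from h import *
from cell import robot
o=robot.observe();c=robot.read_camera("wrist");pickle.dump((o,c),open('w4.pkl','wb'))
print(o["time"],o["tool_pos"],o["tool_rot"],o["contact_force"])
W=R.from_euler('xyz',o["tool_rot"]).as_matrix()
print('tip pred',proj(c,o["tool_pos"]+W@[0.0,0,.0541],o),'cross pred',proj(c,[.5546,-.1454,.0316],o))
cv2.imwrite('pics/w4.png',cv2.resize(c["image"][200:320,240:400],(800,600),interpolation=3)[:,:,::-1])
E
```

```text
8.0 [ 0.55420851 -0.14710586  0.09537679] [ 3.14111080e+00 -1.22398434e-03 -8.03899418e-02] [ 0.20743443 -0.2594587  -1.87061123]
tip pred (np.float64(320.3430161155092), np.float64(272.0777007870155)) cross pred (np.float64(317.10242554368784), np.float64(265.7728222087728))
```

View pics/w4.png

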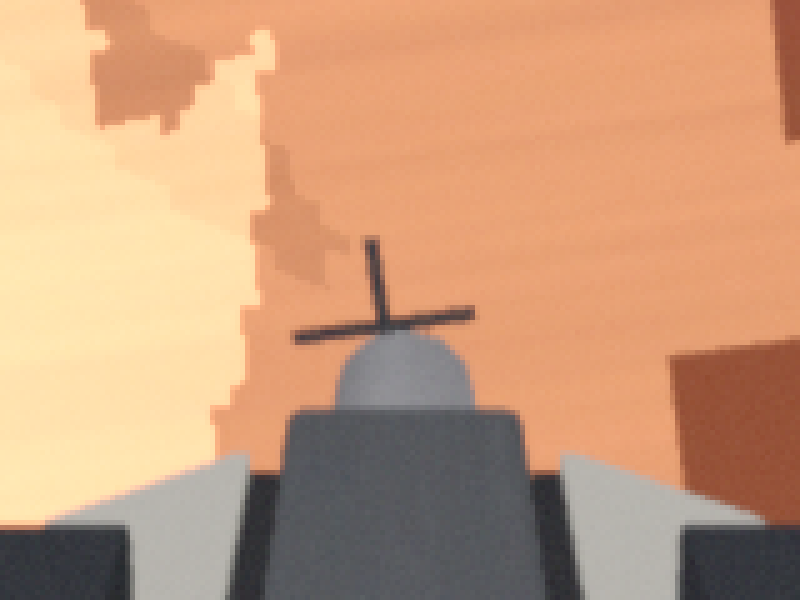

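The crop shows the cross centre at px (316.4,264.6), the shank axis at column 320.6 and the leading tip edge at row 265.5. I need about -2.2 mm in tool y and +0.3 mm in tool x.

Emit:
move_arm:
  motion:
    - [0.003,-0.022,0.02,0,0,0]
    - [0.003,-0.022,0.04,0,0,0]
    - [0.003,-0.022,0.04,0,0,0]
    - [0.003,-0.022,0.04,0,0,0]
    - [0.003,-0.022,0.04,0,0,0]

```text
time: 8.68
tool_pos: [0.5543, -0.1448, 0.0907]
tool_rot: [3.141, -0.0, -0.08]
contact_force: [0.7, -0.0, -1.6]
opening: 0.0197
grip_force: 50.0
```

```bash
python3 - <<'E'
from h import *
from cell import robot
o=robot.observe();c=robot.read_camera("wrist");pickle.dump((o,c),open('w5.pkl','wb'))
print(o["time"],o["tool_pos"],o["tool_rot"],o["contact_force"])
W=R.from_euler('xyz',o["tool_rot"]).as_matrix();P=lambda v:proj(c,o["tool_pos"]+W@v,o)
print('tip axis',P([0,0,.0541]),'edge',P([.003,0,.0541]))
for h in(.030,.0316,.033):print('cross pred',proj(c,[.5546,-.1454,h],o))
cv2.imwrite('pics/w5.png',cv2.resize(c["image"][235:295,280:360],(800,600),interpolation=3)[:,:,::-1])
E
```

```text
8.675 [ 0.55433957 -0.14481643  0.09072633] [ 3.14148509e+00 -8.16430507e-05 -8.04018953e-02] [ 0.71125979 -0.04888663 -1.62995946]
tip axis (np.float64(320.3436916400611), np.float64(272.07653541207435)) edge (np.float64(320.3372111319122), np.float64(266.62436598496816))
cross pred (np.float64(321.38337782969734), np.float64(267.3807251384174))
cross pred (np.float64(321.3892637915624), np.float64(268.3611782395069))
cross pred (np.float64(321.39447898364676), np.float64(269.2298979779284))
```

View pics/w5.png

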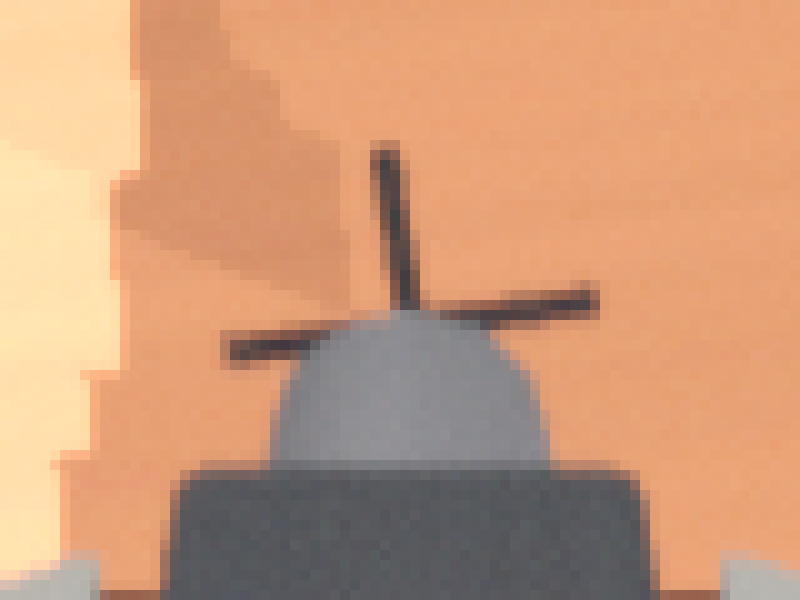

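Laterally the tip and cross coincide: tip axis at column 320.5, cross centre at px (320.7,267.0), with the remaining row offset explained by the height gap. Descending gently to find contact.

Emit:
move_arm:
  motion:
    - [0,0,0.012,0,0,0]
    - [0,0,0.025,0,0,0]
    - [0,0,0.036,0,0,0]
    - [0,0,0.045,0,0,0]
    - [0,0,0.045,0,0,0]
    - [0,0,0.045,0,0,0]

```text
time: 9.48
tool_pos: [0.5543, -0.1447, 0.0862]
tool_rot: [3.142, -0.0, -0.08]
contact_force: [0.4, 0.5, -1.6]
opening: 0.0201
grip_force: 50.0
```

Emit:
move_arm:
  motion:
    - [0,0,0.005,0,0,0]
    - [0,0,0.01,0,0,0]
    - [0,0,0.01,0,0,0]

```text
time: 9.85
tool_pos: [0.5543, -0.1448, 0.0853]
tool_rot: [3.141, -0.0, -0.08]
contact_force: [-0.9, 0.4, -0.8]
opening: 0.02
grip_force: 50.0
```

Emit:
move_arm:
  motion:
    - [0,0,0.005,0,0,0]
    - [0,0,0.01,0,0,0]
    - [0,0,0.01,0,0,0]

```text
time: 10.22
tool_pos: [0.5544, -0.1448, 0.0846]
tool_rot: [3.141, -0.001, -0.08]
contact_force: [-1.4, 0.5, 4.2]
opening: 0.0196
grip_force: 50.0
```

Emit:
move_arm:
  motion:
    - [0,0,0.005,0,0,0]
    - [0,0,0.01,0,0,0]
    - [0,0,0.01,0,0,0]

```text
time: 10.6
tool_pos: [0.5545, -0.1448, 0.084]
tool_rot: [3.141, -0.001, -0.08]
contact_force: [-1.7, 1.2, 8.2]
opening: 0.0198
grip_force: 50.0
```

Emit:
move_arm:
  motion:
    - [0,0,0.012,0,0,0]
    - [0,0,0.012,0,0,0]
    - [0,0,0.012,0,0,0]
    - [0,0,0.012,0,0,0]

```text
time: 11.1
tool_pos: [0.5546, -0.1448, 0.0834]
tool_rot: [3.141, -0.001, -0.08]
contact_force: [-2.7, 1.6, 12.9]
opening: 0.0198
grip_force: 50.0
```

The net push is about 14.5 N. Holding, then lifting straight up.

Emit:
move_arm:
  motion:
    - [0,0,0.001,0,0,0]
    - [0,0,0.001,0,0,0]
    - [0,0,0.001,0,0,0]
    - [0,0,0.001,0,0,0]
    - [0,0,0.001,0,0,0]
    - [0,0,0.001,0,0,0]
    - [0,0,0.001,0,0,0]
    - [0,0,0.001,0,0,0]
    - [0,0,0.001,0,0,0]

```text
time: 12.22
tool_pos: [0.5546, -0.1448, 0.0833]
tool_rot: [3.141, -0.001, -0.08]
contact_force: [-3.0, 1.7, 13.3]
opening: 0.0198
grip_force: 50.0
```

Emit:
move_arm:
  motion:
    - [0,0,-0.04,0,0,0]
    - [0,0,-0.1,0,0,0]
    - [0,0,-0.3,0,0,0]
    - [0,0,-0.6,0,0,0]
    - [0,0,-0.75,0,0,0]
    - [0,0,-0.75,0,0,0]
    - [0,0,-0.75,0,0,0]

```text
time: 13.1
tool_pos: [0.5537, -0.1445, 0.1557]
tool_rot: [-3.141, 0.002, -0.08]
contact_force: [-0.5, -0.2, -2.7]
opening: 0.0195
grip_force: 50.0
```

```bash
python3 - <<'E'
from cell import robot
o=robot.observe();print(o["time"],o["tool_pos"],o["tool_rot"],o["contact_force"])
E
```

```text
13.1 [ 0.553673   -0.14452013  0.15571291] [-3.14106945e+00  1.93163879e-03 -8.03960771e-02] [-0.51287487 -0.24586651 -2.69865886]
```

Emit:
move_arm:
  motion:
    - [-0.06,-0.25,0,0,0,0]
    - [-0.147,-0.61,0,0,0,0]
    - [-0.234,-0.962,0,0,0,0]

```text
time: 13.48
tool_pos: [0.5378, -0.046, 0.1555]
tool_rot: [-3.141, 0.002, -0.081]
contact_force: [0.8, -0.5, -1.2]
opening: 0.0196
grip_force: 50.0
```

Emit:
move_arm:
  motion:
    - [-0.118,-0.482,0,0,0,0]
    - [-0.234,-0.962,0,0,0,0]

```text
time: 13.72
tool_pos: [0.5221, 0.0521, 0.1557]
tool_rot: [3.141, 0.002, -0.081]
contact_force: [1.3, 0.5, -1.4]
opening: 0.0198
grip_force: 50.0
```

Emit:
move_arm:
  motion:
    - [-0.118,-0.482,0,0,0,0]
    - [-0.2,-0.8,0,0,0,0]
    - [-0.234,-0.962,0,0,0,0]
    - [-0.234,-0.962,0,0,0,0]
    - [-0.234,-0.962,0,0,0,0]
    - [-0.234,-0.962,0,0,0,0]
    - [-0.234,-0.962,0,0,0,0]

```text
time: 14.6
tool_pos: [0.5077, 0.1478, 0.1569]
tool_rot: [3.141, -0.0, -0.082]
contact_force: [0.2, -0.7, -2.1]
opening: 0.0199
grip_force: 50.0
```

```bash
python3 - <<'E'
from cell import robot
o=robot.observe();print(o["time"],o["tool_pos"],o["tool_rot"],o["contact_force"])
E
```

```text
14.6 [0.50774434 0.14775103 0.15688844] [ 3.14141202e+00 -1.01793117e-04 -8.15762033e-02] [ 0.23906675 -0.70930671 -2.13262129]
```

Emit:
move_arm:
  motion:
    - [-0.01,-0.008,0.2,0,0,0]
    - [-0.01,-0.008,0.4,0,0,0]
    - [-0.01,-0.008,0.46,0,0,0]
    - [-0.01,-0.008,0.46,0,0,0]
    - [-0.01,-0.008,0.46,0,0,0]
    - [-0.01,-0.008,0.46,0,0,0]

```text
time: 15.35
tool_pos: [0.507, 0.1495, 0.1116]
tool_rot: [-3.141, -0.001, -0.08]
contact_force: [0.4, 0.3, -2.4]
opening: 0.02
grip_force: 50.0
```

```bash
python3 - <<'E'
from h import *
from cell import robot
o=robot.observe();c=robot.read_camera("wrist")
print(o["time"],o["tool_pos"],o["tool_rot"],o["contact_force"])
cv2.imwrite('pics/w6.png',cv2.resize(c["image"][200:320,240:400],(800,600),interpolation=3)[:,:,::-1])
E
```

```text
15.35 [0.50698866 0.14946479 0.1115889 ] [-3.14139965e+00 -1.34712450e-03 -8.03360669e-02] [ 0.40874519  0.34071353 -2.37392043]
```

View pics/w6.png

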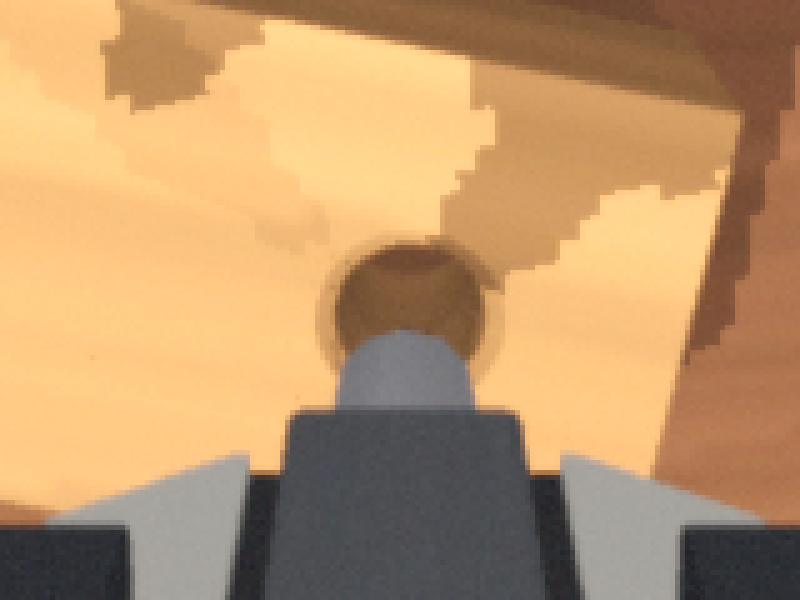

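The hole mouth is at crop (410,~314) and the shank axis at column 405, so the hole is about 0.5 mm to +y. I'm trimming that and inserting.

Emit:
move_arm:
  motion:
    - [0.003,0.006,0,0,0,0]
    - [0.003,0.006,0.06,0,0,0]
    - [0.003,0.006,0.12,0,0,0]
    - [0.003,0.006,0.2,0,0,0]
    - [0.003,0.006,0.25,0,0,0]
    - [0.003,0.006,0.25,0,0,0]

```text
time: 16.15
tool_pos: [0.5065, 0.1487, 0.0853]
tool_rot: [3.141, 0.001, -0.08]
contact_force: [0.7, -0.0, -2.4]
opening: 0.02
grip_force: 50.0
```

Emit:
move_arm:
  motion:
    - [0,0,0.08,0,0,0]
    - [0,0,0.15,0,0,0]
    - [0,0,0.21,0,0,0]
    - [0,0,0.25,0,0,0]
    - [0,0,0.25,0,0,0]
    - [0,0,0.25,0,0,0]

```text
time: 16.9
tool_pos: [0.507, 0.1488, 0.061]
tool_rot: [3.142, -0.0, -0.08]
contact_force: [-0.4, 0.6, -1.7]
opening: 0.02
grip_force: 50.0
```

Emit:
move_arm:
  motion:
    - [0,0,0.008,0,0,0]
    - [0,0,0.014,0,0,0]
    - [0,0,0.019,0,0,0]
    - [0,0,0.022,0,0,0]
    - [0,0,0.022,0,0,0]

```text
time: 17.52
tool_pos: [0.5069, 0.1488, 0.0591]
tool_rot: [3.142, -0.0, -0.08]
contact_force: [-2.0, -0.9, 5.0]
opening: 0.0199
grip_force: 50.0
```

It's seated, with the stand carrying about 7 N at the original height. Releasing and retreating.

Emit:
move_arm:
  motion:
    - [0,0,-0.003,0,0,0]
    - [0,0,-0.003,0,0,0]
    - [0,0,-0.003,0,0,0]
    - [0,0,-0.003,0,0,0]
    - [0,0,-0.003,0,0,0]
    - [0,0,-0.003,0,0,0]
  fingers: 0

```text
time: 18.27
tool_pos: [0.5068, 0.1488, 0.059]
tool_rot: [3.141, 0.0, -0.08]
contact_force: [0.0, 0.8, -0.1]
opening: 0.0458
grip_force: 0.0
```

Emit:
move_arm:
  motion:
    - [0,0,-0.15,0,0,0]
    - [0,0,-0.4,0,0,0]
    - [0,0,-0.7,0,0,0]
    - [0,0,-1,0,0,0]

```text
time: 18.77
tool_pos: [0.5069, 0.1488, 0.161]
tool_rot: [-3.141, -0.001, -0.08]
contact_force: [0.7, 0.3, 1.2]
opening: 0.0461
grip_force: 0.0
```

Emit:
move_arm:
  motion:
    - [-0.4,0,-0.3,0,0,0]
    - [-0.8,0,-0.6,0,0,0]
    - [-0.8,0,-0.6,0,0,0]
    - [-0.8,0,-0.6,0,0,0]

```text
time: 19.27
tool_pos: [0.4276, 0.1552, 0.2195]
tool_rot: [-3.141, -0.002, -0.08]
contact_force: [-0.5, 0.4, -0.0]
opening: 0.0456
grip_force: 0.0
```

```bash
python3 - <<'E'
from h import *
from cell import robot
o=robot.observe();c=robot.read_camera("wrist")
print(o["time"],o["tool_pos"],o["contact_force"],o["opening"],proj(c,[.5074,.1486,.11],o))
u,v=proj(c,[.5074,.1486,.114],o);print(depthpt(c,(u,v),o))
cv2.imwrite('pics/w7.png',c["image"][:,:,::-1])
E
```

```text
19.275 [0.42763861 0.15522662 0.2194511 ] [-0.53885183  0.39002576 -0.00459147] 0.04562783258343884 (np.float64(320.6310014920744), np.float64(113.55864723126933))
[0.50739135 0.14860068 0.11450419]
```

View pics/w7.png

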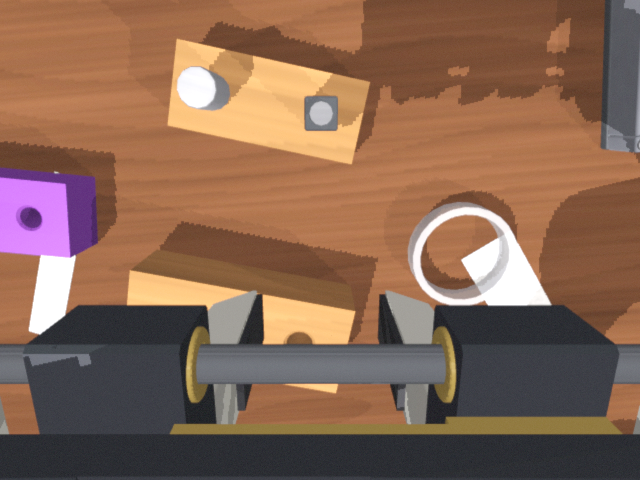

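The punch stands upright and home at (321,113), with the knob top at 114.5 mm (114 mm expected). The round punch is in place at (203,88), and the arm is clear.

```bash
python3 -c "
from cell import robot
print(robot.hand_in())"
```

```text
the job is handed in; nothing more can be done
None
```

The job is handed in: I pressed the punch on the cross at about 14.5–15 N for roughly 1.5 s (tip centred to within about 0.5 mm by the wrist camera), lifted it straight off, and released it fully home in its hole; the robot's clock read about 19 s.

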